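Load a sample vial through the shield slot of a vial reader and clamp it

TASK

Load the reader with the long-handled boat: carry the vial lying in it in through the slot without knocking boat or vial against the cover plate, tip the boat sideways inside so that the vial rolls into the vee cradle and settles, then draw the boat out. Set the boat down upright on the bench and push the clamp knob on top down by feel, until its spring pad holds the vial firmly without crushing the glass, and let go. Never touch the vial with the fingers, and leave the other things on the bench where they are.

Things in the scene. Friction and masses are not known exactly. Their poses are not given: they have to be found in the camera images.
- reader: vial reader, fixed, 120 deep (x) x 121 wide (y) x 150 high mm plus clamp knob. Origin on the bench under the middle of the slot, in the cover plate's outer face; x points in through the slot, z up, the cradle lies to the -y side (body y = -76 to +45 mm). Clear 4 mm acrylic shield on sides, back and top over a white base 36 mm high: the slot is the only way in
- cover_plate: the reader's aluminium front plate, 4 mm thick, 121 wide, z = 6 to 150 mm, with the slot; same origin and axes as the reader
- slot (a point): middle of the slot in the outer face of the cover plate, 85 mm above the bench. Slot 42 mm wide (reader y) and 36 mm high with a flat dark bezel; x points in
- vee_seat (a point): middle of the axis of a vial seated in the vee cradle at mid-height: 62 mm above the bench, x = 54, y = -38 mm of the reader, same axes. Cradle along x, 80 mm long (reader x = 14 to 94), faces sloping 35 deg, near edge at reader y = -18 mm, far edge y = -64. Its height varies unseen by 8 mm: seat up to 4 mm higher or lower, bottom line z = 47 to 55, near edge z = 61 to 69 mm
- clamp (a joint): travel of the clamp plunger, m, 0 = up, grows downward to 0.052; starts at 0 to 0.010. An O-ring holds it wherever it is left: it slides at about 5 N. Its pad meets a seated vial at a travel of 0.036 to 0.045, depending on the unseen cradle height; pressing the knob on by 3 to 4 N more than it takes to slide clamps well
- knob_top (a point): middle of the top of the clamp knob (black disc, 30 mm dia., 13 mm thick) standing above the reader over the middle of the cradle (x = 54, y = -38 mm of the reader); 229 mm above the bench with the clamp at 0
- boat: steel boat, loose, 0.10 kg, 200 long (x), 30 wide, 23 mm high with its vial; origin on its underside at mid-length, x toward the trough. Trough x = 32 to 100 mm: vee, sides 25 deg, edges 11 mm up, end walls 12.5 mm high; spills to either side when rolled over 25 deg (40 is sure). Stem 8 mm dia. at z = 8 mm, x = -70 to 32. Black grip block x = -100 to -70, 14 wide (y), 36 mm high
- vial: glass vial with white cap, 18 mm dia., 52 mm long, 25 g; origin on its axis at mid-length, x along its axis. Starts lying lengthwise in the boat's trough, its axis 14 mm above the boat's underside
- timer: white bench timer 58x62x18 mm, bystander, origin under its middle
- oil_bottle: small amber bottle with red dropper cap, 28 mm dia., 83 mm high, bystander, origin under its middle
- weigh_cup: clear plastic cup, 58 mm dia., 32 mm high, bystander, origin under its middle
- pad: rubber clamp pad, 16 mm disc under the plunger inside the reader, origin in the middle of its underside, 112 mm above the bench with the clamp at 0; sprung, 1.5 N per mm over 5 mm, then hard; more than 10 N on the vial breaks it
There are look-alikes about, which are no part of the job. Leave any purple look-alike of the vial alone.

How it is judged:
By the outcome, as a careful person would: the job done as asked, in the order asked, and still so for the second after the job is handed in, with the robot touching nothing.
It also fails if it takes over 64 s, if anything falls off the work surface, if the arm or the gripper's body presses on something with over 40 N, if the wrist force passes 120 N, or if a joint passes its speed limit or range.

ROBOT

A 6-joint arm with a two-finger parallel gripper is mounted at the origin on the work surface; the furniture and walls round the work are solid. World frame = base frame: x ahead of the robot, y to its left, z up, the work surface at z = 0. Lengths are in m, angles in rad, forces in N, time in s.
With the tool pointing down it reaches from about 0.3 to 0.825 m from the base axis. Payload 5.4 kg.
Tool frame: the origin (TCP) lies at the very end of the fingers, on their centre line; the grasp point (between the pads) lies 19 mm behind it; z points along the fingers, y is the line along which they close (so a half turn about z gives the same grasp; the last joint's range is limited). The gripper opens to 92 mm and grips with 3 to 60 N. Pads are 20 mm wide; open, the fingers measure 128 mm over their backs; the gripper's body (75 mm by 189 mm) begins 69 mm behind the grasp point.
Start: joints at [1.109, 0.158, 1.597, -0, 1.386, -0.21], TCP at [0.143, 0.557, 0.215] pointing down, gripper open.
Joint ranges: [-2.91, 2.91], [-0.94, 2.29], [0.18, 2.7], [-1.29, 4.43], [0.17, 2.64], [-3, 3]. Speed limits (rad/s): [2.57, 2.57, 3.14, 3.14, 3.14, 3.14].

INTERFACE

Orientations are given as a rotation vector (axis times angle).
In Python, from bench import arm gives the robot as it stands.
- The arm moves only by the shell command python3 -m jog 'ROWS' [FORCE]. ROWS is JSON, a list that holds one entry, the list of rows, each a list of 5 numbers: the shift along the world's x, y, z as a fraction of full scale, then the turn about the world's z as a fraction of full scale, then the closure, from 0 (fully open) to 1 (shut). A call has 1 to 20 rows; each row is the pose to reach, as a shift and turn from the pose commanded when the call began; what a row does not reach only later rows make up. Full scale, the value 1, is 1000 mm for a shift and 90 degrees for a turn. A row lasts 1/8 s, in which the tool goes at most 62.5 mm and 10.7 degrees, less where a joint would pass 70% of its speed; a pose out of reach is approached as far as the arm can. A call with a number of a shift or a turn outside -1 to 1 is refused whole. A call with a gripper value outside its range is refused whole. The fingers move at their own pace and stop on an object; FORCE is the grip in N (left out, the last holds). Time passes only in rows, so rows that repeat a pose let the fingers close. It gives the time, the measured TCP pose, the force, the opening and the grip force at its end, in the units of the state.
- arm.get_state(): the state, without advancing time (a new reading comes with each control period).
- arm.capture(name): name is "side" or "top"; returns the picture (384x512x3 uint8, blue, green, red); there is no depth.
- arm.camera_params(name): a dict with "camera_matrix" (3x3 intrinsics, pixels), "position" and "rotation" of the camera in the world. Camera axes: x right, y up, looking along -z (the intrinsics and any distortion apply to the point x, -y, -z); pixel columns grow to the right and rows downward; lengths in m; the calibration is good to about 2 mm. A picture is of the moment at which its call begins. camera_params takes no time and is no camera call.
- arm.job_done(): hands the job in; it is judged then, once.
Trained networks look in the newest picture that a camera, given by its name, has taken for a name from the list of things; names that differ only in an ending like _2 or _b are one class to them, and where a whole thing is asked for, a point or a joint stands for the part that bears it (a point fixed in the world has none). Each returns a list of dicts, best first, with "score" (0 to 1); they miss things now and then, are a little off and sometimes report something else, mostly with a low value. They report only what shows in the picture. A call takes as long as a camera call. They do not tell look-alikes from the thing itself.
- arm.cut_out(name, camera): "mask" (384x512 bool, what is visible of it).
- arm.landmark_of(name, camera): "centre" ([x, y, z] in m, in the coordinates of the camera as it stood for that picture, good to about 4 mm: a listed point, or the origin of a listed thing).
The state is a dict: "t": time; "joint_positions": joint angles; "joint_vel": joint speeds; "tau": joint torques, N m; "tcp_pos": TCP position; "eef_rot": TCP orientation; "force": force on the tool from outside, world axes, zero at the start; "wrist_torque": the same for the moment, N m; "finger_gap": finger opening in m; "gripper_force": force on a finger pad.
Only numpy, scipy, OpenCV 4.12 (cv2) and the standard library are available. Lean on these libraries where they do the work, as an engineer would, in place of code of your own. Each camera call takes 0.05 s, during which the arm holds its last target. There are 200 camera calls.

## Working session

There is one attempt and no reset: what is moved stays moved. The work goes in short steps, Python scripts to look and compute and a shell command to move; the robot and the scene stay as the last step left them, time stands still between calls to the robot, and variables do not carry over. Pictures are saved under pics/ and viewed, at most 10 in all, crops included, and the job is handed in when it is done.

```bash
mkdir -p pics
cat > h.py <<'E'
import numpy as np,cv2
from bench import arm
def ray(cam,uv):
    p=arm.camera_params(cam);K=np.array(p["camera_matrix"]);R=np.array(p["rotation"])
    if R.shape!=(3,3): R=cv2.Rodrigues(R)[0]
    d=np.linalg.inv(K)@[uv[0],uv[1],1];d=R@(d*[1,-1,-1]);return np.array(p["position"]),d/np.linalg.norm(d)
def tri(a,b):
    o1,d1=ray("side",a);o2,d2=ray("top",b)
    A=np.c_[d1,-d2];s=np.linalg.lstsq(A,o2-o1,rcond=None)[0];p,q=o1+s[0]*d1,o2+s[1]*d2
    return (p+q)/2,np.linalg.norm(p-q)
def onz(cam,uv,z):
    o,d=ray(cam,uv);return o+d*(z-o[2])/d[2]
def proj(cam,P):
    p=arm.camera_params(cam);K=np.array(p["camera_matrix"]);R=np.array(p["rotation"])
    if R.shape!=(3,3): R=cv2.Rodrigues(R)[0]
    c=R.T@(np.array(P)-p["position"]);c=c*[1,-1,-1];u=K@c;return u[:2]/u[2]
def lm(name,cam):
    p=arm.camera_params(cam);R=np.array(p["rotation"])
    if R.shape!=(3,3): R=cv2.Rodrigues(R)[0]
    return [(round(float(r["score"]),2),np.round(R@np.array(r["centre"])+p["position"],4).tolist()) for r in arm.landmark_of(name,cam)]
E
python3 - <<'E'
from h import *
for c in("side","top"):
    cv2.imwrite(f"pics/{c}0.png",arm.capture(c));p=arm.camera_params(c);print(c,np.round(p["position"],3),np.round(p["rotation"],3).tolist(),np.round(p["camera_matrix"],0).tolist(),p.keys())
for n in("slot","vee_seat","knob_top","boat","vial","reader","cover_plate","timer","oil_bottle","weigh_cup"):
    print(n,[lm(n,c)[:3] for c in("side","top")])
print(arm.get_state())
E
```

```text
side [ 0.196 -0.668  0.638] [1.023, -0.12, -0.261] [[348.0, 0.0, 262.0], [0.0, 348.0, 189.0], [0.0, 0.0, 1.0]] dict_keys(['camera_matrix', 'position', 'rotation'])
top [0.306 0.115 1.236] [0.09, -0.084, -1.552] [[455.0, 0.0, 261.0], [0.0, 455.0, 191.0], [0.0, 0.0, 1.0]] dict_keys(['camera_matrix', 'position', 'rotation'])
slot [[(0.63, [0.4762, 0.3339, 0.0877])], [(0.7, [0.4792, 0.3411, 0.0831])]]
vee_seat [[(0.59, [0.5196, 0.3916, 0.0595])], []]
knob_top [[(0.45, [0.5213, 0.389, 0.2244])], [(0.57, [0.5184, 0.3921, 0.2217])]]
boat [[(0.71, [0.4535, 0.141, 0.0009])], [(0.81, [0.4556, 0.1458, -0.0034])]]
vial [[(0.73, [0.5214, 0.3891, 0.2253]), (0.63, [0.3208, 0.2023, 0.0092]), (0.57, [0.4197, 0.2014, 0.0161])], [(0.7, [0.3444, 0.1058, 0.008]), (0.47, [0.3218, 0.199, 0.0085])]]
reader [[(0.92, [0.4744, 0.3334, 0.0043])], [(0.78, [0.4789, 0.3375, -0.0009])]]
cover_plate [[(0.62, [0.4728, 0.341, 0.0023])], [(0.72, [0.4821, 0.3366, 0.0022])]]
timer [[(0.96, [0.3997, -0.1516, 0.0016]), (0.39, [0.4726, 0.3395, -0.0001])], [(0.71, [0.4088, -0.1526, -0.0036]), (0.29, [0.458, 0.1467, -0.0038])
[... 244 characters left out ...]
 1.1, 'joint_positions': array([ 1.10889616e+00,  1.58386509e-01,  1.59700188e+00, -1.68437503e-05,
        1.38623528e+00, -2.10135726e-01]), 'joint_vel': array([-8.06423211e-05, -8.28014447e-04,  1.20182054e-04, -2.72358172e-06,
        2.59842834e-03,  2.34373242e-04]), 'tau': array([-7.18167903e-04, -3.85578525e+01, -3.22363615e+01,  7.00158742e-02,
        3.09093157e-02, -2.53103633e-05]), 'tcp_pos': array([0.14327275, 0.55683497, 0.21460779]), 'eef_rot': array([ 3.94421529e-01,  3.11672939e+00, -5.45597860e-05]), 'force': array([ 0.25860966, -0.13002036,  0.32983391]), 'wrist_torque': array([0.02637811, 0.01239259, 0.01344702]), 'gripper_force': 0.0, 'finger_gap': 0.09191277345736051}
```

View pics/side0.png

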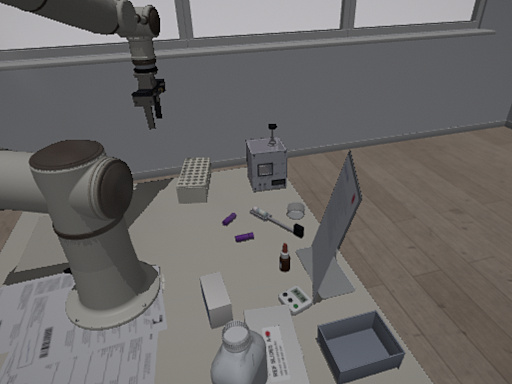

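View pics/top0.png

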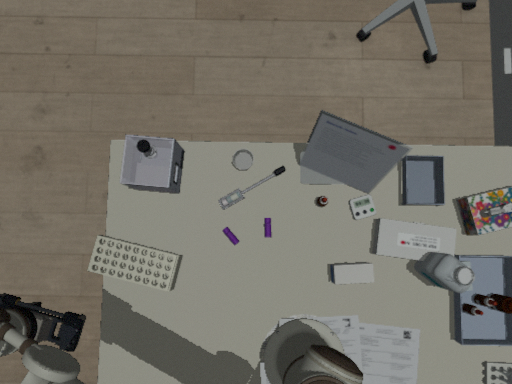

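Run:
```python
from h import *
t=cv2.imread("pics/top0.png");s=cv2.imread("pics/side0.png")
a=cv2.resize(t[120:220,110:300],None,fx=4,fy=4,interpolation=cv2.INTER_CUBIC)[:, :760]
cv2.imwrite("pics/topz.png",a)
b=cv2.resize(s[110:250,170:330],None,fx=4,fy=4,interpolation=cv2.INTER_CUBIC)
cv2.imwrite("pics/sidez.png",b)
```

```text
(no output)
```

View pics/topz.png

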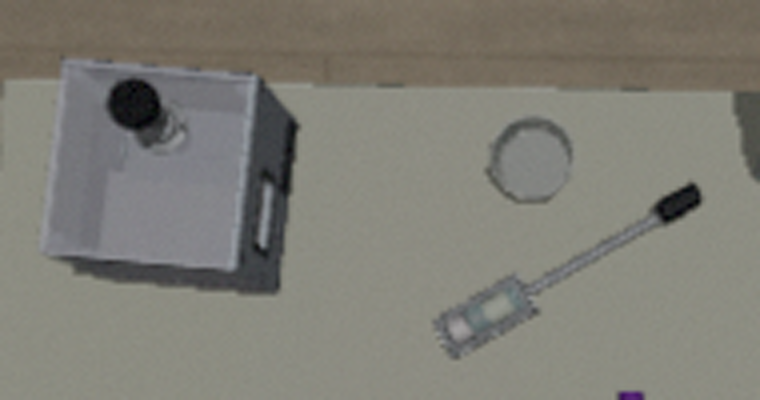

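View pics/sidez.png

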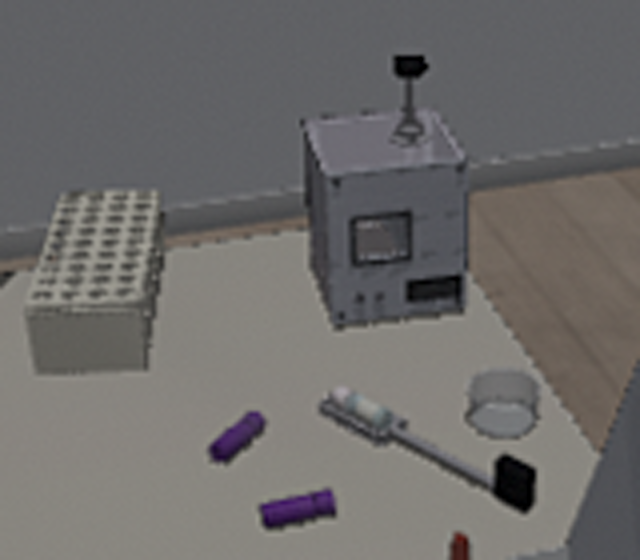

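```bash
cat > fit.py <<'E'
from h import *
from scipy.optimize import least_squares
T=lambda u,v:("top",((u+.5)/4-.5+110,(v+.5)/4-.5+120))
S=lambda u,v:("side",((u+.5)/4-.5+170,(v+.5)/4-.5+110))
def fit(pts,x0,zfree):
    def f(x):
        c,s=np.cos(x[2]),np.sin(x[2]);r=[]
        for (cam,uv),(a,b,z) in pts:
            r.append(proj(cam,[x[0]+c*a-s*b,x[1]+s*a+c*b,z+(x[3] if zfree else 0)])-uv)
        return np.concatenate(r)
    s=least_squares(f,x0,loss="soft_l1");print(np.round(s.x,4),"yaw",np.degrees(s.x[2]));print(np.round(s.fun.reshape(-1,2),1).tolist());return s.x
m=.001
R=[(T(252,74),(0,-.076,.15)),(T(239,268),(0,.045,.15)),(T(65,60),(.12,-.076,.15)),(T(43,253),(.12,.045,.15)),(T(278,292),(0,.045,.006)),
(S(335,178),(0,.045,.15)),(S(467,160),(0,-.076,.15)),(S(464,310),(0,-.076,.006)),(S(338,325),(0,.045,.006)),
(S(355,217),(0,.021,.103)),(S(410,212),(0,-.021,.103)),(S(411,260),(0,-.021,.067)),(S(357,265),(0,.021,.067))]
B=[(T(437,322),(.1,.0-.015,.0125)),(T(455,355),(.1,.015,.0125)),(T(515,275),(.032,-.015,.0125)),(T(536,308),(.032,.015,.0125)),(T(677,202),(-.085,0,.036)),
(T(698,186),(-.1,-.007,.036)),(S(321,402),(.1,.015,.0125)),(S(380,437),(.032,.015,.0125)),(S(408,422),(.032,-.015,.0125)),(S(516,462),(-.085,0,.036))]
if __name__=="__main__":
    for z in(0,1):
        fit(R,[.478,.337,1.513,0],z);fit(B,[.455,.143,2.06,0],z)
    print(tri(S(410,64)[1],T(134,103)[1]))
    print(tri(S(516,462)[1],T(677,202)[1]))
E
python3 fit.py
```

```text
[0.4784 0.3378 1.5139 0.    ] yaw 86.74003013533341
[[1.5, -0.4], [-0.1, 0.4], [-0.8, -0.4], [-0.7, 0.4], [0.9, 0.7], [-1.5, -0.7], [1.2, -0.3], [1.3, -0.6], [-0.6, 0.1], [1.1, 1.5], [-0.5, 1.3], [-0.6, -1.4], [0.9, -1.1]]
[0.4538 0.144  2.0992 0.    ] yaw 120.27271450562287
[[-1.5, -0.1], [-0.7, 1.3], [1.0, -0.6], [1.1, 0.8], [1.2, 0.1], [-0.5, -0.8], [-0.3, -0.3], [0.5, -0.5], [0.2, -1.0], [-0.2, 0.5]]
[ 0.4788  0.3389  1.5157 -0.002 ] yaw 86.84489057416152
[[1.2, -0.4], [-0.3, 0.3], [-1.0, -0.4], [-0.8, 0.4], [0.7, 0.6], [-1.4, -0.2], [1.2, 0.1], [1.3, -0.3], [-0.6, 0.5], [1.2, 1.9], [-0.4, 1.6], [-0.6, -1.0], [0.9, -0.7]]
[ 4.5410e-01  1.4470e-01  2.0985e+00 -2.0000e-03] yaw 120.2331741608516
[[-1.7, -0.2], [-0.9, 1.2], [0.8, -0.6], [0.9, 0.7], [0.9, 0.2], [-0.7, -0.8], [-0.2, 0.1], [0.5, -0.1], [0.2, -0.6], [-0.2, 0.9]]
(array([0.51924152, 0.3900169 , 0.21733261]), np.float64(0.0014146977022057806))
(array([0.49765896, 0.07356431, 0.03535415]), np.float64(0.0011657027665713578))
```

```bash
python3 -m jog '[[[0.354,-0.485,-0.115,-0.504,0],[0.354,-0.485,-0.115,-0.504,0],[0.354,-0.485,-0.115,-0.504,0],[0.354,-0.485,-0.115,-0.504,0],[0.354,-0.485,-0.115,-0.504,0],[0.354,-0.485,-0.115,-0.504,0],[0.354,-0.485,-0.115,-0.504,0],[0.354,-0.485,-0.115,-0.504,0],[0.354,-0.485,-0.115,-0.504,0],[0.354,-0.485,-0.115,-0.504,0],[0.354,-0.485,-0.115,-0.504,0],[0.354,-0.485,-0.115,-0.504,0],[0.354,-0.485,-0.115,-0.504,0]]]' 40; python3 -m jog '[[[0,0,0,0,0],[0,0,0,0,0]]]'
python3 - <<'E'
from h import *
s=arm.get_state();R=cv2.Rodrigues(s["eef_rot"])[0];print(s["t"],s["tcp_pos"],np.degrees(np.arctan2(R[1,1],R[0,1])),R[:,2],s["joint_positions"])
E
```

```text
t: 2.72
tcp_pos: [0.4967, 0.0729, 0.0998]
eef_rot: [-1.563, -2.725, -0.0]
force: [0.6, 0.9, -0.3]
finger_gap: 0.0919
gripper_force: 0.0
t: 2.98
tcp_pos: [0.4971, 0.0724, 0.0998]
eef_rot: [1.564, 2.724, 0.0]
force: [0.4, -0.8, -0.6]
finger_gap: 0.0924
gripper_force: 0.0
2.975 [0.49712636 0.07241531 0.09980842] 30.27056987605729 [ 3.53065319e-04 -8.36535001e-06 -9.99999938e-01] [-9.63597616e-02  9.35499259e-02  1.90804515e+00  2.82251361e-05
  1.13964535e+00 -6.24692636e-01]
```

```bash
cat > v.py <<'E'
from h import *
s=arm.get_state();print(round(s["t"],3),np.round(s["tcp_pos"]*1000,1),"jv",np.round(s["joint_vel"],2))
for i in range(1):
    arm.capture("top");s=arm.get_state();print(round(s["t"],3),np.round(s["tcp_pos"]*1000,1),"jv",np.round(s["joint_vel"],2))
E
python3 -m jog '[[[0.03,0,0,0,0]]]'|sed -n 1,2p; python3 -m jog '[[[-0.03,0,0,0,0]]]'|sed -n 1,2p;python3 v.py;  python3 -m jog '[[[0.03,0,0,0,0]]]'|sed -n 1,2p;python3 v.py;python3 -m jog '[[[0,0,0,0,0]]]'|sed -n 1,2p
```

```text
t: 3.1
tcp_pos: [0.5262, 0.0725, 0.0994]
t: 3.22
tcp_pos: [0.4992, 0.0717, 0.0991]
3.225 [499.2  71.7  99.1] jv [-0.04 -0.67  0.74 -0.   -0.04 -0.05]
3.275 [493.8  72.4  97.9] jv [-0.    0.01 -0.   -0.    0.01  0.01]
t: 3.4
tcp_pos: [0.5255, 0.0725, 0.0989]
3.4 [525.5  72.5  98.9] jv [ 0.04  0.62 -0.74  0.    0.05  0.05]
3.45 [530.4  71.7 100.2] jv [-0.   -0.04  0.02 -0.   -0.01 -0.01]
t: 3.58
tcp_pos: [0.5275, 0.072, 0.0998]
```

```bash
python3 -m jog '[[[-0.030,0,0,0,0],[-0.030,0,-0.05,0,0.3],[-0.030,0,-0.08,0,0.4],[-0.030,0,-0.093,0,0.4],[-0.030,0,-0.093,0,0.4],[-0.030,0,-0.093,0,1],[-0.030,0,-0.093,0,1],[-0.030,0,-0.093,0,1],[-0.030,0,-0.093,0,1],[-0.030,0,-0.093,0,1]]]' 60
python3 - <<'E'
from h import *
cv2.imwrite("pics/top1.png",arm.capture("top"));cv2.imwrite("pics/side1.png",arm.capture("side"))
a=cv2.resize(cv2.imread("pics/top1.png")[140:230,190:310],None,fx=3,fy=3,interpolation=2);b=cv2.resize(cv2.imread("pics/side1.png")[180:270,220:340],None,fx=3,fy=3,interpolation=2)
cv2.imwrite("pics/z1.png",np.hstack([a,b]))
E
```

```text
t: 4.82
tcp_pos: [0.4974, 0.0718, 0.0068]
eef_rot: [1.566, 2.724, -0.0]
force: [-1.0, -0.1, 1.9]
finger_gap: 0.0135
gripper_force: 60.0
```

View pics/z1.png

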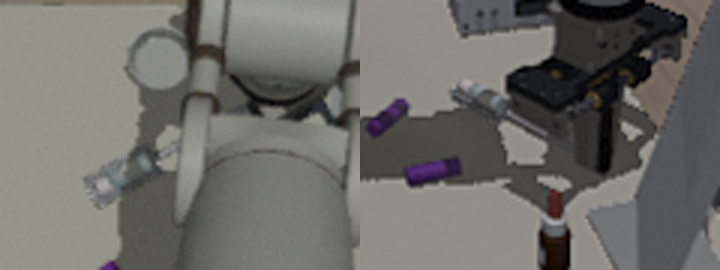

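```bash
python3 -m jog '[[[0,0,0.008,0,1],[0,0,0.022,0,1],[0,0,0.038,0,1],[0,0,0.054,0,1],[0,0,0.067,0,1],[0,0,0.0735,0,1],[-0.003,0.005,0.0735,-0.035,1],[-0.007,0.013,0.0735,-0.085,1],[-0.011,0.021,0.0735,-0.14,1],[-0.016,0.029,0.0735,-0.195,1],[-0.020,0.037,0.0735,-0.25,1],[-0.024,0.045,0.0735,-0.30,1],[-0.028,0.052,0.0735,-0.345,1],[-0.0305,0.0565,0.0735,-0.371,1],[-0.0305,0.0565,0.0735,-0.371,1],[-0.0305,0.0565,0.0735,-0.371,1]]]' 60
python3 - <<'E'
from h import *
cv2.imwrite("pics/top2.png",arm.capture("top"));cv2.imwrite("pics/side2.png",arm.capture("side"))
for n in("boat","vial","slot"): print(n,[lm(n,c)[:3] for c in("side","top")])
a=cv2.resize(cv2.imread("pics/top2.png")[125:225,150:280],None,fx=3,fy=3,interpolation=2);b=cv2.resize(cv2.imread("pics/side2.png")[130:230,220:350],None,fx=3,fy=3,interpolation=2)
cv2.imwrite("pics/z2.png",np.hstack([a,b]))
s=arm.get_state();print(s["tcp_pos"],s["eef_rot"])
E
```

```text
t: 6.92
tcp_pos: [0.4667, 0.1282, 0.08]
eef_rot: [-2.281, -2.16, 0.0]
force: [0.1, -1.2, -1.5]
finger_gap: 0.0132
gripper_force: 60.0
boat [[(0.64, [0.4661, 0.2141, 0.0747])], [(0.48, [0.4749, 0.216, 0.0688])]]
vial [[(0.57, [0.3433, 0.1053, 0.0072]), (0.43, [0.3196, 0.2005, 0.0091])], [(0.59, [0.4802, 0.28, 0.086])]]
slot [[(0.94, [0.4731, 0.3374, 0.087])], [(0.78, [0.4744, 0.3392, 0.0858])]]
[0.46678798 0.12829372 0.08009741] [-2.28215182e+00 -2.15898038e+00  5.79524309e-05]
```

View pics/z2.png

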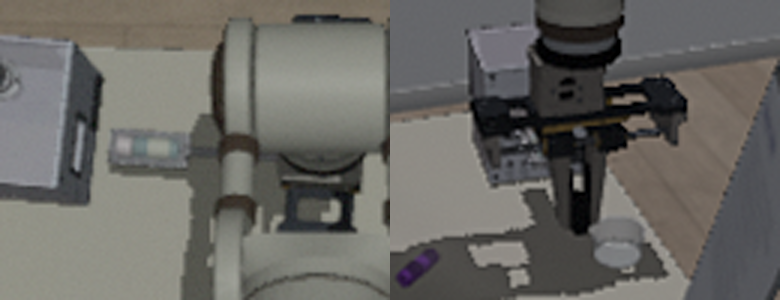

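Run:
```python
from h import *
c=lambda u,v:((u+.5)/3-.5+150,(v+.5)/3-.5+125)
for uv,z in(((110,131),.086),((113,167),.086),((187,133),.086),((187,168),.086),((84,133),.085),((77,182),.085),((80,158),.085)): print(uv,np.round(onz("top",c(*uv),z)*1000,1))
im=cv2.imread("pics/top2.png")[150:195,165:200]; g=cv2.cvtColor(im,6); print(g[10:42,6:24])
b=cv2.resize(cv2.imread("pics/top2.png")[140:200,160:220],None,fx=9,fy=9,interpolation=cv2.INTER_NEAREST);cv2.imwrite("pics/z3.png",b)
```

```text
(110, 131) [489.7 312.   86. ]
(113, 167) [458.8 308.4  86. ]
(187, 133) [489.1 246.4  86. ]
(187, 168) [459.  245.5  86. ]
(84, 133) [487.7 334.3  85. ]
(77, 182) [445.6 338.7  85. ]
(80, 158) [466.2 336.9  85. ]
[[141  98  72  67  70  65  68  68  68  54  32  31  90 134 144 144 145 144]
 [127  85  70  70  66  61  68  70  67  49  31  45 125 146 144 143 144 144]
 [117  74  68  66  54  42  57  62  70  51  27  48 127 144 144 144 143 144]
 [121  75  68  64  42  30  38  57  70  45  29  51 127 143 144 144 146 145]
 [119  76  66  68  47  43  34  35  61  46  28  56 127 145 147 144 144 145]
 [112  68  69  72  59  79  65  43  57  42  18  64 128 143 144 143 143 145]
 [108  66  68  71  75 115 112  73  52  31  15  67 131 144 145 144 145 143]
 [ 97  68  68  59  72 133 136  84  50  36  25  67 131 144 145 142 136 140]
 [ 96  67  66  56  79 145 137  81  63  50  33  92 133 144 144 136 106 119]
 [ 90  66  71  60  82 145 126  72  65  72  58 130 145 144 144 143 113 104]
 [ 83  66  70  58  85 144 120  64  62  71  66 129 142 144 143 145 116 110]
 [ 74  71  68  58  87 145 109  56  64  69  71 128 143 143 144
[... 814 characters left out ...]
144 144 143 122 102 107]
 [ 70  69  65  54  35  30  64  70  69  89 132 144 145 144 142 146 144 145]
 [ 62  72  70  68  58  48  65  70  64 112 139 143 143 143 145 145 145 144]
 [ 67  69  70  70  67  71  69  64  59 113 141 145 145 144 144 145 144 145]
 [ 65  69  69  70  65  70  72  71  68 119 142 145 145 144 145 145 143 145]
 [ 70  71  66  71  66  67  70  70  72 129 144 145 144 142 145 144 143 146]
 [ 69  70  70  71  61  66  71  71  64 129 145 144 145 144 146 146 144 145]
 [ 63  64  69  69  61  66  67  73  60 127 144 143 144 146 144 143 145 142]
 [ 69  69  69  69  64  64  71  70  52 126 145 143 144 146 146 144 146 144]
 [ 75  70  70  67  62  68  71  69  60 128 143 144 144 145 145 145 144 146]]
```

View pics/z3.png

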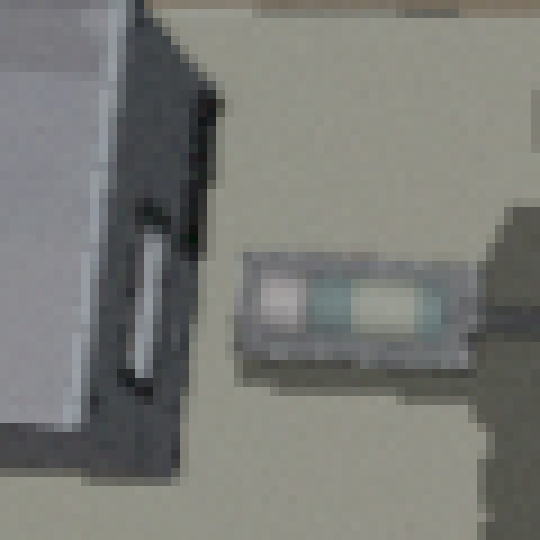

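Run:
```python
from h import *
print("slot sill",np.round(onz("top",(175.8,173.5),.067)*1000,1), "ends",np.round(onz("top",(176.3,165.3),.067)*1000,1),np.round(onz("top",(175,181.7),.067)*1000,1))
print("trough",np.round(onz("top",(186.2,173.4),.086)*1000,1),np.round(onz("top",(212.1,174.6),.086)*1000,1))
print("pred",[proj("top",p) for p in ([.4786,.338,.067],[.4724+.0042,.313,.086],[.473,.245,.086])])
```

```text
slot sill [478.7 342.2  67. ] ends [500.3 341.7  67. ] [457.2 343.4  67. ]
trough [476.6 311.9  86. ] [474.6 245.7  86. ]
pred [array([177.40247465, 173.56118299]), array([185.7767889 , 173.38871855]), array([212.34950331, 175.22891829])]
```

```bash
python3 -m jog '[[[0.0005,0.008,0,0,1],[0.001,0.020,0,0,1],[0.002,0.034,0,0,1],[0.003,0.048,0,0,1],[0.004,0.062,0,0,1],[0.005,0.076,0,0,1],[0.0055,0.090,0,0,1],[0.006,0.102,0,0,1],[0.0065,0.110,0,0,1],[0.007,0.113,0,0,1],[0.007,0.113,0,0,1],[0.007,0.113,-0.0015,0,1]]]' 60
python3 - <<'E'
from h import *
cv2.imwrite("pics/top3.png",arm.capture("top"));cv2.imwrite("pics/side3.png",arm.capture("side"))
for n in("vial",): print(n,[lm(n,c)[:4] for c in("side","top")])
a=cv2.resize(cv2.imread("pics/top3.png")[125:205,110:210],None,fx=4,fy=4,interpolation=2);b=cv2.resize(cv2.imread("pics/side3.png")[115:195,235:335],None,fx=4,fy=4,interpolation=2)
cv2.imwrite("pics/z4.png",np.hstack([a,b]))
E
```

```text
t: 8.82
tcp_pos: [0.4739, 0.2411, 0.0786]
eef_rot: [2.282, 2.158, 0.0]
force: [0.5, 0.9, -2.2]
finger_gap: 0.0138
gripper_force: 60.0
vial [[(0.6, [0.3423, 0.1063, 0.0112]), (0.44, [0.3227, 0.2023, 0.01])], [(0.6, [0.3452, 0.1044, 0.0067])]]
```

View pics/z4.png

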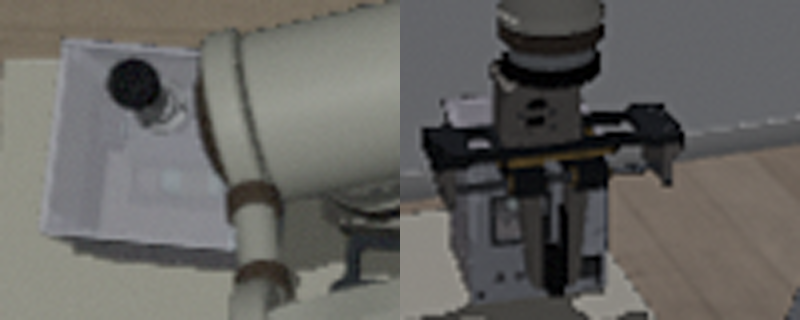

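```bash
python3 -m jog '[[[-0.003,0.0005,0,-0.006,1],[-0.007,0.0015,0,-0.014,1],[-0.011,0.0025,0,-0.023,1],[-0.015,0.0035,0,-0.032,1],[-0.018,0.004,0,-0.038,1],[-0.0184,0.004,0,-0.039,1],[-0.0184,0.004,0,-0.039,1],[-0.0184,0.004,0,-0.039,1],[-0.0184,0.004,0,-0.039,1]]]' 60; python3 -m jog '[[[0.0063,-0.0004,0,-0.1167,1],[0,0,0,0,1],[0,0,0,0,1],[0,0,0,0,1],[0,0,0,0,1],[0,0,0,0,1]]]' 60;  python3 - <<'E'
from h import *
cv2.imwrite("pics/top4.png",arm.capture("top"));cv2.imwrite("pics/side4.png",arm.capture("side"))
for n in("vial",): print(n,[lm(n,c)[:4] for c in("side","top")])
a=cv2.resize(cv2.imread("pics/top4.png")[125:205,110:180],None,fx=5,fy=5,interpolation=2);b=cv2.resize(cv2.imread("pics/top3.png")[125:205,110:180],None,fx=5,fy=5,interpolation=2)
cv2.imwrite("pics/z5.png",cv2.convertScaleAbs(np.hstack([a,b]),alpha=1.8,beta=-100))
E
```

```text
t: 10.15
tcp_pos: [0.4555, 0.2453, 0.0786]
eef_rot: [-2.347, -2.088, 0.0]
force: [0.5, 0.3, -1.6]
finger_gap: 0.0137
gripper_force: 60.0
t: 10.9
tcp_pos: [0.4555, 0.2454, 0.0786]
eef_rot: [2.348, 2.087, 0.0]
force: [-0.3, -0.1, -0.9]
finger_gap: 0.0134
gripper_force: 60.0
vial [[(0.56, [0.4747, 0.3382, 0.003]), (0.51, [0.3412, 0.1063, 0.0078]), (0.43, [0.3212, 0.2039, 0.0103])], [(0.67, [0.3441, 0.1051, 0.0095])]]
```

View pics/z5.png

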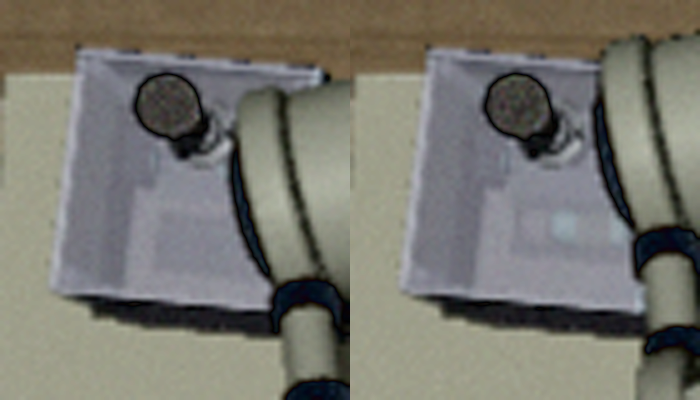

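Run:
```python
from h import *
t=lambda n:cv2.imread(f"pics/{n}.png").astype(int)
f=lambda I:(I[...,0]+I[...,1]-2*I[...,2])
for n in("top0","top3","top4"):
    d=f(t(n));print(n);print(d[138:180:2,132:172:2])
D=np.abs(t("top4")-t("top0")).sum(2);print("absdiff");print(D[138:180:2,132:172:2])
P=lambda a,b,z:np.round(proj("top",[.4787+.0558*a-(.9984*b),.338+.9984*a+.0558*b,z]),0)
print("seat ends",P(.028,-.038,.062),P(.08,-.038,.062),"near edge",P(.014,-.018,.065),P(.094,-.018,.065))
```

```text
top0
[[ 8  5  5  8  6 10  6  6  7  6  7  7  9  7  9  7  5  6  4  8]
 [ 7 10 10  4  5 12  3  1  4  9 10  3  3  4  7  9  1  5  6  8]
 [ 7  7  7  7 -5  5 -2  5 -1  5  8  4  4  4  6  6  3  7  6 11]
 [ 6  9 10  4  4  4 -2  8  4  6  7  7  3  4  4  3  7  8  3  8]
 [ 3  5  7 10  9 13  7 -4 -2  2  5  8  8  4  7  3  5  7  7  5]
 [ 4  4 10 10 -7  3 -9 16 11  8  8  6  7  6  9  9  9 10  7  8]
 [ 7  4  5  4 -7  3  0  3 -1  2  3  1  5 10 10 11 11 12  8 10]
 [ 4  8  8  8  5  7  2 -1  4  7  7  3  3  6 10 10 10 12  8 11]
 [ 5  4  6 10  9  8  2  8  6  9  4  6  9 11 10  7  9  8  9 11]
 [ 7  3  9  7 15  9  8  3  7  3  7  6  8  8 11  8 10  8 12 14]
 [ 2  7  6  6 12  8  7  9  5  5  8 10  9  8  7  3  7  7  8 13]
 [ 3  9  5  9  6  9  6  7  6  4  4 11  9  9 10  9 10 10  8 11]
 [ 6  4  9  3  9  9 10  6  3  9  7  5 10 10  8  8  9  8  8 16]
 [ 2  5  4  3  5  8  9  7  8  8  8 10 10  8  8  7 11  7  6 16]
 [ 3  5  5  2  5  7  4  6  6  5  6  2  7  4  8  9  5  8  3 14]
 [ 3  8  5  5  6  1  0  1  2  2  4  3  0  4  6  5  6  7  6 18]
 [ 7  6  6  8  8  4  2  5  3  2  5  5  2  4  4  6  6  6  8 17]
 [ 4  5  4  8  1  4  5  
[... 4972 characters left out ...]
8 131 254  15  31  50  58
   93 126]
 [  7   9  12  12  13   6   5   3  18   1  10  16  74 278  73  33  51  54
   37 201]
 [ 11  11   8   9  22  14  12   4   4   3   3   5  39 295 150  20  25  36
   15 155]
 [  8   3   8  10   5   4   6  12   5  11   4   9  11 250 256  14  28  20
   19 129]
 [  7  13   6  19   3   6   8   8  13  15  13   5  13 135 282  63  16  18
   19  16]
 [  1   7   8   3   3  23  15  10   9   6  20  17  11  54 285 161  15  17
   19  42]
 [  6  12   8  15   2  14   9   5  10  15   5  19  16   4 197 263  20  21
   17  95]
 [  6  19   6   9   6  13  15  11   6  12  15  10   9  19  15 265  96  31
   83 130]]
seat ends [168. 159.] [149. 157.] near edge [173. 166.] [142. 164.]
```

```bash
python3 -m jog '[[[0.004,0,0,0.01,1],[0.010,0,0.001,0.022,1],[0.016,-0.001,0.0015,0.034,1],[0.0184,-0.001,0.0015,0.039,1],[0.0184,-0.001,0.0015,0.039,1],[0.018,-0.010,0.0015,0.039,1],[0.017,-0.024,0.0015,0.039,1],[0.016,-0.040,0.0015,0.039,1],[0.015,-0.056,0.0015,0.039,1],[0.014,-0.072,0.0015,0.039,1],[0.013,-0.090,0.0015,0.039,1],[0.012,-0.108,0.0015,0.039,1],[0.011,-0.126,0.0015,0.039,1],[0.010,-0.140,0.0015,0.039,1],[0.010,-0.145,0.0015,0.039,1],[0.010,-0.145,0.0015,0.039,1]]]' 60;  python3 - <<'E'
from h import *
for c in("top","side"): cv2.imwrite(f"pics/{c}5.png",arm.capture(c))
for n in("vial",): print(n,[lm(n,c)[:4] for c in("side","top")])
a=cv2.resize(cv2.imread("pics/top5.png")[125:205,110:230],None,fx=4,fy=4,interpolation=2);b=cv2.resize(cv2.imread("pics/side5.png")[120:200,235:315],None,fx=4,fy=4,interpolation=2)
cv2.imwrite("pics/z6.png",cv2.convertScaleAbs(np.hstack([a,b]),alpha=1.5,beta=-60))
t=cv2.imread("pics/top5.png").astype(int);d=t[...,0]+t[...,1]-2*t[...,2];ys,xs=np.where(d[140:190,130:230]>11);print([(x+130,y+140,int(d[y+140,x+130])) for x,y in zip(xs,ys)][:80])
E
```

```text
t: 13.1
tcp_pos: [0.4654, 0.1002, 0.0801]
eef_rot: [-2.283, -2.158, -0.0]
force: [0.3, 0.3, -1.3]
finger_gap: 0.0135
gripper_force: 60.0
vial [[(0.53, [0.3422, 0.1057, 0.0114])], [(0.48, [0.325, 0.2012, 0.0055])]]
[(np.int64(142), np.int64(140), 12), (np.int64(158), np.int64(140), 12), (np.int64(172), np.int64(140), 13), (np.int64(173), np.int64(140), 18), (np.int64(174), np.int64(140), 12), (np.int64(175), np.int64(140), 15), (np.int64(140), np.int64(141), 20), (np.int64(172), np.int64(141), 13), (np.int64(173), np.int64(141), 17), (np.int64(169), np.int64(142), 13), (np.int64(172), np.int64(142), 14), (np.int64(173), np.int64(142), 15), (np.int64(176), np.int64(142), 12), (np.int64(138), np.int64(143), 14), (np.int64(172), np.int64(143), 15), (np.int64(173), np.int64(143), 16), (np.int64(174), np.int64(143), 13), (np.int64(141), np.int64(144), 15), (np.int64(142), np.int64(144), 15), (np.int64(146), np.int64(144), 12), (np.int64(172), np.int64(144), 19), (np.int64(173), np.int64(144), 14), (np.int64(175), np.int64(144), 12), (np.int64(176), np.int64(144), 13), (np.int64(177), np.in
[... 1294 characters left out ...]
int64(150), 15), (np.int64(177), np.int64(150), 12), (np.int64(181), np.int64(150), 14), (np.int64(144), np.int64(151), 19), (np.int64(161), np.int64(151), 12), (np.int64(171), np.int64(151), 13), (np.int64(172), np.int64(151), 17), (np.int64(173), np.int64(151), 13), (np.int64(175), np.int64(151), 12), (np.int64(181), np.int64(151), 15), (np.int64(183), np.int64(151), 13), (np.int64(171), np.int64(152), 15), (np.int64(172), np.int64(152), 15), (np.int64(174), np.int64(152), 15), (np.int64(175), np.int64(152), 14), (np.int64(176), np.int64(152), 12), (np.int64(171), np.int64(153), 19), (np.int64(172), np.int64(153), 21), (np.int64(173), np.int64(153), 12), (np.int64(163), np.int64(154), 14)]
```

View pics/z6.png

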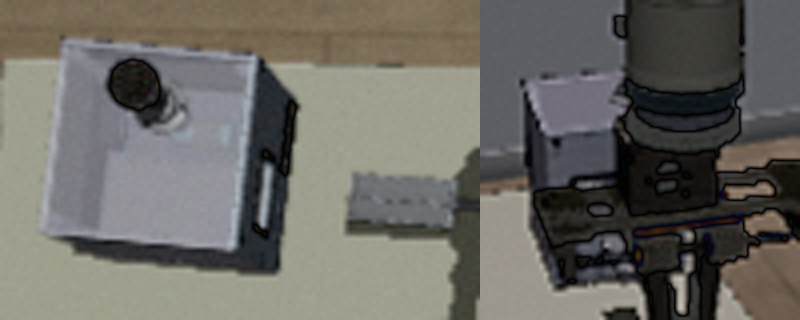

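```bash
python3 -m jog '[[[0,0,-0.012,0,1],[0,0,-0.028,0,1],[0,0,-0.044,0,1],[0,0,-0.058,0,1],[0,0,-0.067,0,1],[0,0,-0.071,0,1],[0,0,-0.073,0,1],[0,0,-0.0735,0,1],[0,0,-0.0735,0,1]]]' 60; python3 -m jog '[[[0,0,0,0,0.9],[0,0,0,0,0.7],[0,0,0,0,0.5],[0,0,0,0,0.5],[0,0,0.02,0,0.5],[0,0,0.05,0,0.5],[0,0,0.10,0,0.5],[0,0,0.15,0,0.8],[0,0,0.20,0,1],[0,0,0.25,0,1],[0,0,0.265,0,1],[0,0,0.265,0,1]]]' 20
python3 - <<'E'
from h import *
for c in("top","side"): cv2.imwrite(f"pics/{c}6.png",arm.capture(c))
print([lm("boat",c)[:2] for c in("side","top")],[lm("knob_top",c)[:2] for c in("side","top")],[lm("weigh_cup",c)[:1] for c in("side","top")])
E
```

```text
t: 14.42
tcp_pos: [0.4657, 0.1003, 0.007]
eef_rot: [2.282, 2.159, 0.001]
force: [0.3, -0.4, -0.8]
finger_gap: 0.0134
gripper_force: 60.0
t: 15.92
tcp_pos: [0.4656, 0.1004, 0.2717]
eef_rot: [2.282, 2.159, 0.001]
force: [0.5, -0.7, -1.7]
finger_gap: 0.0005
gripper_force: 0.0
[[(0.79, [0.4667, 0.1847, -0.0033])], [(0.58, [0.474, 0.1893, -0.0036])]] [[(0.48, [0.5213, 0.3887, 0.2255])], [(0.7, [0.5168, 0.3921, 0.2202])]] [[(0.62, [0.5293, 0.169, 0.0054])], [(0.65, [0.5286, 0.1702, -0.0029])]]
```

```bash
python3 -m jog '[[[0.01,0.05,0,0,1],[0.02,0.10,0,0,1],[0.03,0.16,0,0,1],[0.04,0.22,0,0,1],[0.05,0.27,0,0,1],[0.054,0.29,0,0,1],[0.054,0.29,0,0,1],[0.054,0.29,-0.015,0,1],[0.054,0.29,-0.030,0,1],[0.054,0.29,-0.038,0,1],[0.054,0.29,-0.038,0,1],[0.054,0.29,-0.038,0,1]]]'; for i in 1 2 3; do :; done; python3 -m jog '[[[0,0,-0.004,0,1],[0,0,-0.008,0,1],[0,0,-0.012,0,1],[0,0,-0.016,0,1],[0,0,-0.016,0,1]]]'
```

```text
t: 17.82
tcp_pos: [0.5196, 0.3903, 0.2341]
eef_rot: [2.282, 2.159, 0.001]
force: [-0.9, 0.2, -0.7]
finger_gap: 0.0005
gripper_force: 0.0
t: 18.45
tcp_pos: [0.5194, 0.3904, 0.2176]
eef_rot: [2.282, 2.159, 0.0]
force: [0.0, -0.4, 1.1]
finger_gap: 0.0005
gripper_force: 0.9
```

```bash
python3 -m jog '[[[0,0,-0.003,0,1],[0,0,-0.006,0,1],[0,0,-0.009,0,1]]]'|grep -E "tcp|force:"; python3 -m jog '[[[0,0,-0.003,0,1],[0,0,-0.006,0,1],[0,0,-0.009,0,1],[0,0,-0.012,0,1]]]'|grep -E "tcp|force:"; for i in 1 2 3 4 5 6 7 8; do python3 - <<'E'
from bench import arm
s=arm.get_state();print(s["t"],s["tcp_pos"][2],s["force"][2],s["tau"][1:3])
E
done|tail -1
```

```text
tcp_pos: [0.5194, 0.3904, 0.2085]
force: [-2.0, -0.3, 4.7]
gripper_force: 2.3
tcp_pos: [0.5194, 0.3904, 0.1964]
force: [-2.5, -0.6, 4.6]
gripper_force: 2.3
19.325 0.19640884250922314 4.558103431085821 [-43.83756995 -30.7878685 ]
```

```bash
cat > f.py <<'E'
from bench import arm
import numpy as np
z=[]
for i in range(2):
    arm.capture("top");s=arm.get_state();z.append(s["force"][2])
print(round(s["t"],2),"z",round(s["tcp_pos"][2]*1000,2),"f",np.round(z,1))
E
for k in 1; do python3 -m jog '[[[0,0,-0.001,0,1]]]'|grep force:;python3 f.py; python3 -m jog '[[[0,0,-0.001,0,1]]]'|grep force:;python3 f.py; python3 -m jog '[[[0,0,-0.001,0,1]]]'|grep force:;python3 f.py;python3 -m jog '[[[0,0,-0.001,0,1]]]'|grep force:;python3 f.py;done
```

```text
force: [-0.6, 0.3, 3.8]
gripper_force: 2.2
19.55 z 195.28 f [3.3 2.3]
force: [-1.2, -0.5, 4.1]
gripper_force: 2.2
19.77 z 194.56 f [3.9 3.5]
force: [-1.5, -0.3, 4.7]
gripper_force: 2.2
20.0 z 193.55 f [4.2 4.2]
force: [-1.3, -0.6, 4.6]
gripper_force: 2.2
20.23 z 192.5 f [5.6 3.1]
```

```bash
for k in 1; do python3 -m jog '[[[0,0,-0.001,0,1]]]'|grep force:;python3 f.py; python3 -m jog '[[[0,0,-0.001,0,1]]]'|grep force:;python3 f.py; python3 -m jog '[[[0,0,-0.001,0,1]]]'|grep force:;python3 f.py;done
```

```text
force: [-0.9, 0.0, 4.2]
gripper_force: 2.2
20.45 z 191.47 f [4.2 3.5]
force: [-2.0, -0.2, 5.0]
gripper_force: 2.8
20.68 z 190.64 f [4.6 5.4]
force: [-1.7, -0.3, 6.8]
gripper_force: 3.3
20.9 z 189.86 f [5.3 6.3]
```

```bash
python3 -m jog '[[[0,0,-0.0008,0,1]]]'|grep force:;python3 f.py; python3 -m jog '[[[0,0,0,0,1]]]'|grep force:
```

```text
force: [-2.0, 0.2, 6.7]
gripper_force: 3.7
21.12 z 189.36 f [6.9 6.8]
force: [-2.0, -1.0, 6.1]
gripper_force: 3.2
```

```bash
python3 -m jog '[[[0,0,-0.0005,0,1]]]'|grep force:;python3 f.py; python3 -m jog '[[[0,0,0,0,1]]]'|grep force:
```

```text
force: [-3.2, 0.2, 7.1]
gripper_force: 3.9
21.48 z 189.01 f [7.3 6.7]
force: [-2.2, -0.9, 6.8]
gripper_force: 3.6
```

```bash
python3 -m jog '[[[0,0,0.005,0,1],[0,0,0.03,0,1],[0,0,0.08,0,1],[-0.05,-0.05,0.10,0,1],[-0.1,-0.1,0.1,0,1],[-0.15,-0.15,0.1,0,1],[-0.15,-0.15,0.1,0,1],[-0.15,-0.15,0.1,0,1]]]'
python3 - <<'E'
from h import *
for c in("top","side"): cv2.imwrite(f"pics/{c}7.png",arm.capture(c))
for n in("knob_top","boat","vial","timer","oil_bottle","weigh_cup"): print(n,[lm(n,c)[:3] for c in("side","top")])
t=cv2.imread("pics/top7.png").astype(int);d=t[...,0]+t[...,1]-2*t[...,2];print(d[150:166,144:172])
E
```

```text
t: 22.6
tcp_pos: [0.3688, 0.2396, 0.2881]
eef_rot: [2.283, 2.157, 0.001]
force: [0.4, -0.4, 0.4]
finger_gap: 0.0005
gripper_force: 0.0
knob_top [[(0.6, [0.5176, 0.3869, 0.1912]), (0.39, [0.4728, 0.3391, 0.0032])], [(0.53, [0.5169, 0.3939, 0.1858])]]
boat [[(0.66, [0.4729, 0.3355, 0.0865]), (0.62, [0.472, 0.1866, 0.0021])], [(0.83, [0.4745, 0.1877, -0.0034]), (0.6, [0.5188, 0.3942, 0.1847])]]
vial [[(0.5, [0.343, 0.103, 0.0101]), (0.45, [0.3233, 0.2008, 0.0074])], [(0.66, [0.3235, 0.2009, 0.0085]), (0.48, [0.3446, 0.1022, 0.0084]), (0.18, [0.5277, 0.1681, 0.0016])]]
timer [[(0.96, [0.4001, -0.153, 0.003])], [(0.76, [0.4077, -0.1528, -0.0059])]]
oil_bottle [[(0.56, [0.4129, -0.0457, 0.0001])], [(0.43, [0.4176, -0.0449, 0.0038])]]
weigh_cup [[(0.82, [0.5267, 0.1655, 0.0063]), (0.17, [0.4012, -0.1542, 0.0055])], [(0.88, [0.5284, 0.1654, -0.0002])]]
[[ 9  2 21  7  7  2  6 -3  2  3  7  6  3  6  9  7  4  7  9 10  9 10 10 11
   8  8  8 17]
 [ 7  0  3  4 -2 -1  7  9 -1  4  8 10  7 13  8  8  9 10  7 11  9  7  8 10
  10 10 11 16]
 [15  3  0  8 10  9 -3  4 -3 -1  6  5  4 10 10 10  9  6  5  8  6 
[... 481 characters left out ...]
9  5  5 -1  2  3 13 15  8  7  6  6  5  7  8  6  5  8 16 18 16
  15 11 13 14]
 [ 7  9  7  6  3  4  5  3  4 15 16  8 12  6  4  7  4  4  4  7 10 17 22 16
  15 12 12 18]
 [11  6  7  7  5  5  7  6  5 10 16 18 11  7  7  8  8  3  4  5  9 16 22 19
  13  9 15 17]
 [ 9  8  8 10  6 10 10  8  8  9 12 11  9  7  8  5  5  7  6  9  8 14 15 13
   8  7 12 14]
 [ 7  7  5  5  9 11 12 10 12  9  8  9  6  7  8 10  6 12  8  5  6  6 12  9
  11 11 17 17]
 [ 9  8  3  7  8  6  8  7 11  8 10  7 10  8  4 10  7 10  6  9  7 11 11  8
   8 13 15 16]
 [ 9  7  5  6  9  7  7  8  8 11  7  7  5 11 10  7  8  9 10  6  9  9  7 10
   9 10  9  6]
 [ 6  7  4  8  6  6  9  5  8  6  8  7  5  7  7 10  7 13 10  7 11  7  6  2
   3 -2 -4 -6]]
```

Knob at z ≈ 0.188 with the clamp holding, the vial still on the seat line (teal near pixels (154,159) and (166,159)), and the boat and bystanders are in place.

```bash
python3 -c "
from bench import arm
print(arm.job_done())"
```

```text
the job is handed in; nothing more can be done
None
```

The job is handed in at about 23 s of the 64 s: the vial lies in the cradle, clamped at an estimated 3–3.5 N above sliding force, and the boat is upright on the bench with timer, bottle and cup unmoved. I did not tip the boat, because the arm can only turn about the vertical. I emptied it with a quick sideways swing and reversal inside the reader, so the "tip the boat sideways" step was not done as written.

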